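Load the sample carousel and hold its index pin out

TASK

Put the two loose vials standing on the worktop upright into the two empty cups of the sample carousel, in order: going clockwise (seen from above) from the index pin, fill the first cup, then the second, letting go of each. Only when both are in, grip the black knob of the spring-loaded index pin, pull it straight up as far as it goes so that the pin is clear of its hole in the disc, and finish while still holding it pulled out, so that a colleague can turn the disc. Do not knock the petri dishes about.

Things in the scene. Friction and masses are not known exactly. Their poses are not given: they have to be found in the camera images.
- vial_a: glass sample vial with a screw cap, standing upright, 52 mm tall, body 24 mm diameter, cap 25.6 mm diameter over the top 12 mm, 22 g (varies). Origin: centre of its underside; z up. The two loose vials, standing on the worktop to the left of the carousel, are interchangeable
- vial_b: glass sample vial with a screw cap, standing upright, 55 mm tall, body 24 mm diameter, cap 25.6 mm diameter over the top 12 mm, 22 g (varies). Origin: centre of its underside; z up. The two loose vials, standing on the worktop to the left of the carousel, are interchangeable
- carousel: sample carousel, fixed: bare aluminium disc, diameter 210 mm, top at z = 22 mm, locked. Five grey cups stand on it on a circle of 68 mm radius, 60 degrees apart (the sixth place is the index pin's), with one to five dots at the rim, clockwise from the pin. Cups 3 to 5 hold fixed vials, tops at z = 80 mm. Hub top z = 30 mm. Origin: disc axis at worktop height; z up; the pin lies towards -x
- pocket_1 (a point): first empty cup (one dot), next clockwise from the index pin: centre of its inner floor, z = 25 mm; a seated vial's origin is here. Each cup is 37 mm in diameter outside, 30 mm inside; its rim is at z = 43 mm, 18 mm above the inner floor
- pocket_2 (a point): second empty cup (two dots), next clockwise after pocket_1: centre of its inner floor, 18 mm below its rim
- index_pin (a joint): lift of the spring-loaded index pin, m: 0 = home in its hole in the disc, the nose 10 mm deep; 0.015 = pulled fully back (upwards) against its stop. The spring pulls it home with about 4 N at 0 and 10 N at 0.015, so it snaps back when let go
- knob_base (a point): black round plastic knob on top of the index pin, 26 mm diameter, 25 mm tall, the lowest 5 mm a narrower neck; it rises with the pin. This point: centre of its underside, z = 61 mm when home (top 86 mm), 85 mm from the disc axis. Just below it: a steel sleeve, 19 mm diameter, on a radial dark steel bracket arm 34 mm wide, top at z = 47 mm (two bolt heads to 50 mm)
- knob_grip (a point): point on the knob's axis at which to grip it, 16 mm above the knob's underside (9 mm below its top); z = 77 mm when home. There the head is a 26 mm diameter cylinder
- petri_stack: bystander: low stack of clear petri dishes, 69 mm diameter, 48 mm tall, loose; origin at the centre of its underside
Not all that is in view belongs to the job. Leave any green or orange look-alike of the vial_b alone.

How it is judged:
On the way, in this order (a step that is already met when the one before it is completed fails the run):
1. a vial stands in the first cup, let go, while the second cup is still empty (((horizontal distance between vial_a and pocket_1 below 0.006 m and z of vial_a in the frame of pocket_1 between -0.004 and 0.004 m and angle between vial_a's own z axis and vertical below 0.12 rad) or (horizontal distance between vial_b and pocket_1 below 0.006 m and z of vial_b in the frame of pocket_1 between -0.004 and 0.004 m and angle between vial_b's own z axis and vertical below 0.12 rad)) and not ((horizontal distance between vial_a and pocket_2 below 0.006 m and z of vial_a in the frame of pocket_2 between -0.004 and 0.004 m and angle between vial_a's own z axis and vertical below 0.12 rad) or (horizontal distance between vial_b and pocket_2 below 0.006 m and z of vial_b in the frame of pocket_2 between -0.004 and 0.004 m and angle between vial_b's own z axis and vertical below 0.12 rad)) and contact force between the fingers and vial_a below 0.1 N and contact force between the fingers and vial_b below 0.1 N), for 0.2 s.
2. the other vial stands in the second cup too, both let go (((horizontal distance between vial_a and pocket_1 below 0.006 m and z of vial_a in the frame of pocket_1 between -0.004 and 0.004 m and angle between vial_a's own z axis and vertical below 0.12 rad) or (horizontal distance between vial_b and pocket_1 below 0.006 m and z of vial_b in the frame of pocket_1 between -0.004 and 0.004 m and angle between vial_b's own z axis and vertical below 0.12 rad)) and ((horizontal distance between vial_a and pocket_2 below 0.006 m and z of vial_a in the frame of pocket_2 between -0.004 and 0.004 m and angle between vial_a's own z axis and vertical below 0.12 rad) or (horizontal distance between vial_b and pocket_2 below 0.006 m and z of vial_b in the frame of pocket_2 between -0.004 and 0.004 m and angle between vial_b's own z axis and vertical below 0.12 rad)) and contact force between the fingers and vial_a below 0.1 N and contact force between the fingers and vial_b below 0.1 N), for 0.2 s.
3. the index pin is gripped by its knob and pulled fully up (((horizontal distance between vial_a and pocket_1 below 0.006 m and z of vial_a in the frame of pocket_1 between -0.004 and 0.004 m and angle between vial_a's own z axis and vertical below 0.12 rad) or (horizontal distance between vial_b and pocket_1 below 0.006 m and z of vial_b in the frame of pocket_1 between -0.004 and 0.004 m and angle between vial_b's own z axis and vertical below 0.12 rad)) and ((horizontal distance between vial_a and pocket_2 below 0.006 m and z of vial_a in the frame of pocket_2 between -0.004 and 0.004 m and angle between vial_a's own z axis and vertical below 0.12 rad) or (horizontal distance between vial_b and pocket_2 below 0.006 m and z of vial_b in the frame of pocket_2 between -0.004 and 0.004 m and angle between vial_b's own z axis and vertical below 0.12 rad)) and value of joint index_pin above 0.0125 m and contact force between the fingers and index_pin above 2 N), for 0.5 s.
At the end, for the whole second after the job is handed in: Both vials stand in the first and second cup (within 6 mm of the cup's centre, within 4 mm of its floor, tilted under 0.12 rad), at rest and not touched by the fingers; the fingers grip the knob with more than 2 N and hold the index pin pulled up by more than 12.5 of its 15 mm (all of step 3 and contact force between the fingers and vial_a below 0.1 N and contact force between the fingers and vial_b below 0.1 N and linear speed of each of vial_a, vial_b below 0.02 m/s); the arm keeps its last pose, push and grip.
It fails at once if the index pin is pulled up before both vials stand in their cups (value of joint index_pin above 0.005 m and not (((horizontal distance between vial_a and pocket_1 below 0.006 m and z of vial_a in the frame of pocket_1 between -0.004 and 0.004 m and angle between vial_a's own z axis and vertical below 0.12 rad) or (horizontal distance between vial_b and pocket_1 below 0.006 m and z of vial_b in the frame of pocket_1 between -0.004 and 0.004 m and angle between vial_b's own z axis and vertical below 0.12 rad)) and ((horizontal distance between vial_a and pocket_2 below 0.006 m and z of vial_a in the frame of pocket_2 between -0.004 and 0.004 m and angle between vial_a's own z axis and vertical below 0.12 rad) or (horizontal distance between vial_b and pocket_2 below 0.006 m and z of vial_b in the frame of pocket_2 between -0.004 and 0.004 m and angle between vial_b's own z axis and vertical below 0.12 rad)))).
It fails at once if the petri dishes are shoved by more than 30 mm or knocked over (distance of petri_stack from where it was at the start of the episode above 0.03 m or angle between petri_stack's own z axis and vertical above 0.5 rad).
It also fails if it takes over 64 s, if anything falls off the work surface, if the arm or the gripper's body presses on something with over 40 N, if the wrist force passes 120 N, or if a joint passes its speed limit or range.

ROBOT

A 7-joint arm with a two-finger parallel gripper is mounted at the origin on the work surface; the furniture and walls round the work are solid. World frame = base frame: x ahead of the robot, y to its left, z up, the work surface at z = 0. Lengths are in m, angles in rad, forces in N, time in s.
With the tool pointing down it reaches from about 0.35 to 0.9 m from the base axis. Payload 8.1 kg.
Tool frame: the origin (TCP) lies at the very end of the fingers, on their centre line; the grasp point (between the pads) lies 19 mm behind it; z points along the fingers, y is the line along which they close (so a half turn about z gives the same grasp; the last joint's range is limited). The gripper opens to 85 mm and grips with 20 to 120 N. Pads are 22 mm wide; open, the fingers measure 114 mm over their backs; the gripper's body (76 mm by 85 mm) begins 54 mm behind the grasp point. The pads swing forward as they close: fully open they stand 13 mm farther back than shut.
Start: joints at [1.128, 0.434, 0.025, 1.573, -0.012, 1.134, -0.075], TCP at [0.208, -0.589, 0.231] pointing down, gripper open.
Joint ranges: [-2.62, 2.62], [-0.44, 2.09], [-1.27, 1.32], [0.08, 2.57], [-1.32, 4.46], [0.12, 2], [-2.74, 2.74]. Speed limits (rad/s): [2.22, 2.22, 3.01, 3.01, 3.14, 3.14, 3.14].

INTERFACE

Orientations are given as a rotation vector (axis times angle).
In Python, from station import r gives the robot as it stands.
- The arm moves only by the tool arm_command, never from a script. Its argument "motion" is a list of rows, each a list of 6 numbers: the shift along the tool's x, y, z in m, then the turn, a rotation vector about the tool's x, y, z in rad. A call has 1 to 12 rows; each row is the pose to reach, as a shift and turn from the pose commanded when the call began, along the tool's axes at that moment; what a row does not reach only later rows make up. A row lasts 1/8 s, in which the tool goes at most 62.5 mm and 10.7 degrees, less where a joint would pass 70% of its speed; a pose out of reach is approached as far as the arm can. A call with a gripper value outside its range is refused whole. "jaw" is the opening, from 0 (shut) to 1 (fully open), set as the call begins (left out, the last holds). The fingers move at their own pace and stop on an object; "grip_force" is the grip in N (left out, the last holds). Time passes only in rows, so rows that repeat a pose let the fingers close. It gives the time, the measured TCP pose, the force, the opening and the grip force at its end, in the units of the state.
- r.sense(): the state, without advancing time (a new reading comes with each control period).
- r.grab_frame(name): name is "scene" or "side" or "wrist"; returns the picture (480x640x3 uint8, red, green, blue); there is no depth.
- r.camera_model(name): a dict with "K" (3x3 intrinsics, pixels), "rvec" (rotation vector, rad) and "tvec" (3), from world to camera coordinates, as OpenCV has them; the wrist camera has in their place "T_tool_cam" (4x4, takes a point from camera to tool coordinates, whose origin is the TCP and whose axes are the flange's). Camera axes: x right, y down, z forward; pixel columns grow to the right and rows downward; lengths in m; the calibration is good to about 2 mm. A picture is of the moment at which its call begins: read the wrist's pose just before it. camera_model takes no time and is no camera call.
- r.sign_off(): hands the job in; it is judged then, once.
Trained networks look in the newest picture that a camera, given by its name, has taken for a name from the list of things; names that differ only in an ending like _2 or _b are one class to them, and where a whole thing is asked for, a point or a joint stands for the part that bears it (a point fixed in the world has none). Each returns a list of dicts, best first, with "p" (0 to 1); they miss things now and then, are a little off and sometimes report something else, mostly with a low value. They report only what shows in the picture. A call takes as long as a camera call. They do not tell look-alikes from the thing itself.
- r.look_for(target, camera): "point" ([row, column] in pixels, amid what is visible of it).
- r.trace(target, camera): "region" (480x640 bool, what is visible of it) and "point" ([row, column] in pixels, amid what is visible of it).
- r.tip_of(target, camera): "point" ([row, column] in pixels: a listed point, or the origin of a listed thing).
The state is a dict: "clock": time; "joint_positions": joint angles; "qd": joint speeds; "joint_efforts": joint torques, N m; "ee_pos": TCP position; "eef_rot": TCP orientation; "ft_force": force on the tool from outside, world axes, zero at the start; "moment": the same for the moment, N m; "gripper_width": opening from 0.0 (shut) to 1.0 (fully open); "gripper_force": force on a finger pad.
Only numpy, scipy, OpenCV 4.12 (cv2) and the standard library are available. Lean on these libraries where they do the work, as an engineer would, in place of code of your own. Each camera call takes 0.05 s, during which the arm holds its last target. There are 200 camera calls.

## Working session

There is one attempt and no reset: what is moved stays moved. The work goes in short steps, Python scripts to look and compute and a tool call to move; the robot and the scene stay as the last step left them, time stands still between calls to the robot, and variables do not carry over. Pictures are saved under pics/ and viewed, at most 10 in all, crops included, and the job is handed in when it is done.

Besides the shell and the picture viewer there is one more tool, called after "Call:" by a JSON object that holds its "fn" and its "kwargs", one argument or row to a line. arm_command: Moves the arm, as the interface text tells. Its arguments: {"type":"object","properties":{"motion":{"type":"array"},"jaw":{"type":"number"},"grip_force":{"type":"number"}},"required":["motion"]}

```bash
mkdir -p pics; ls; cat > h.py <<'E'
import numpy as np, cv2
from scipy.spatial.transform import Rotation as R
from station import r
def cam(name, s=None):
    m=r.camera_model(name); K=np.array(m["K"],float)
    if "rvec" in m:
        Rm=cv2.Rodrigues(np.array(m["rvec"],float))[0]; t=np.array(m["tvec"],float).ravel()
    else:
        s=s or r.sense(); T=np.eye(4); T[:3,:3]=R.from_rotvec(s["eef_rot"]).as_matrix(); T[:3,3]=s["ee_pos"]
        W=np.linalg.inv(T@np.array(m["T_tool_cam"])); Rm,t=W[:3,:3],W[:3,3]
    return K,Rm,t
def proj(c,p):
    K,Rm,t=c; q=K@(Rm@np.asarray(p,float)+t); return q[1]/q[2],q[0]/q[2]   # row, col
def ray(c,rc):
    K,Rm,t=c; d=Rm.T@np.linalg.inv(K)@np.array([rc[1],rc[0],1.]); return -Rm.T@t,d/np.linalg.norm(d)
def onz(c,rc,z):
    o,d=ray(c,rc); return o+d*(z-o[2])/d[2]
def tri(obs):
    A=np.zeros((3,3));b=np.zeros(3);P=[]
    for c,rc in obs:
        o,d=ray(c,rc); M=np.eye(3)-np.outer(d,d); A+=M;b+=M@o
    x=np.linalg.solve(A,b)
    return x,[np.hypot(*(np.array(proj(c,x))-rc)) for c,rc in obs]
def save(n,im): cv2.imwrite("pics/"+n,im[:,:,::-1])
E
python3 - <<'E'
from h import *
s=r.sense(); print(s["clock"],s["ee_pos"],s["eef_rot"],s["gripper_width"])
ims=[r.grab_frame(n) for n in("scene","side","wrist")]
save("a.png",np.vstack([cv2.resize(np.hstack(ims[:2]),(800,300),interpolation=cv2.INTER_AREA)]))
save("scene.png",ims[0]);save("side.png",ims[1]);save("wrist.png",ims[2])
for n in("scene","side","wrist"):
    c=cam(n); print(n,np.round(-c[1].T@c[2],3))
    for t in("vial_a","pocket_1","pocket_2","knob_base","knob_grip","carousel","petri_stack"):
        print(n,t,[(np.round(d["point"]).astype(int).tolist(),round(d["p"],2)) for d in r.tip_of(t,n)[:6]])
E
```

```text
pics
0.0 [ 0.20808465 -0.58879593  0.23050355] [-3.09485297e+00 -5.30820873e-01  6.08658661e-04] 1.0009853851808697
scene [-0.099 -0.548  0.66 ]
scene vial_a [([284, 248], 0.83), ([234, 226], 0.83), ([275, 210], 0.81), ([253, 211], 0.73), ([253, 250], 0.63), ([301, 391], 0.52)]
scene pocket_1 [([270, 397], 0.86), ([275, 361], 0.62)]
scene pocket_2 [([270, 397], 0.86), ([275, 361], 0.62)]
scene knob_base [([282, 344], 0.71), ([303, 391], 0.59)]
scene knob_grip [([275, 349], 0.53)]
scene carousel [([303, 394], 0.86)]
scene petri_stack [([252, 311], 0.68)]
side [ 0.361 -0.804  0.808]
side vial_a [([220, 254], 0.74), ([194, 293], 0.63), ([239, 272], 0.55), ([204, 273], 0.54), ([278, 354], 0.52), ([217, 299], 0.51)]
side pocket_1 [([277, 354], 0.96), ([284, 384], 0.77), ([267, 317], 0.17)]
side pocket_2 [([277, 354], 0.96), ([284, 384], 0.77), ([267, 317], 0.17)]
side knob_base [([274, 319], 0.76)]
side knob_grip [([270, 316], 0.52)]
side carousel [([311, 360], 0.56)]
side petri_stack [([239, 342], 0.61)]
wrist [ 0.277 -0.564  0.373]
wrist vial_a []
wrist pocket_1 []
wrist pocket_2 []
wrist knob_base []
wrist knob_grip []
wrist carousel []
wrist petri_stack []
```

```bash
python3 - <<'E'
import cv2
a=cv2.imread("pics/scene.png")[200:370,180:470]; cv2.imwrite("pics/scene_c.png",cv2.resize(a,None,fx=2.7,fy=2.7,interpolation=cv2.INTER_CUBIC))
a=cv2.imread("pics/side.png")[160:370,220:450]; cv2.imwrite("pics/side_c.png",cv2.resize(a,None,fx=2.8,fy=2.8,interpolation=cv2.INTER_CUBIC))
E
```

```text
(no output)
```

View pics/scene_c.png

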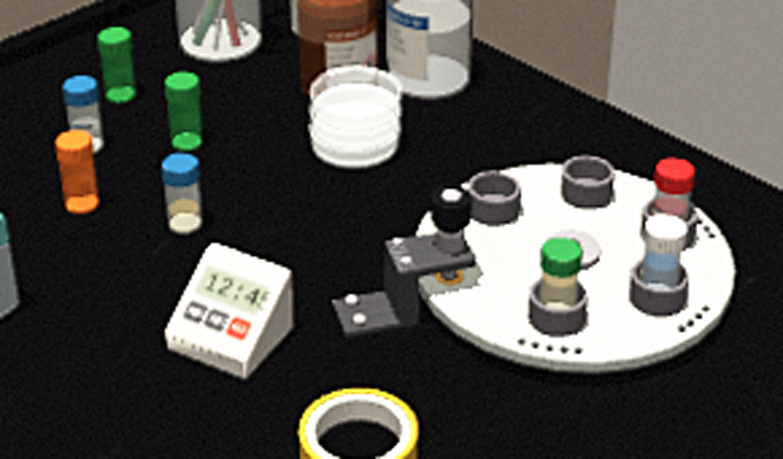

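View pics/side_c.png

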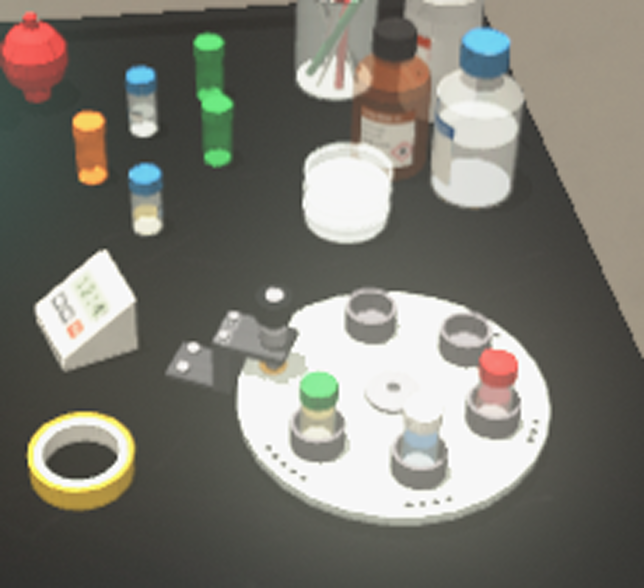

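The scene picture shows five small containers at the left. Two are green (full-frame row,col about 224,223 and 241,248), one is orange (264,208), and two are clear glass with blue caps (242,210 and 272,248). The blue-capped ones match the clear glass vials in the task, while the green and orange ones are the look-alikes. The empty cups are next to the pin (273,362), then (267,397). Clockwise from above, they come before the red three-dot cup.

```bash
python3 - <<'E'
from h import *
sc,sd=cam("scene"),cam("side")
pairs={"vialB(near)":((284,248),(239,272)),"vialA(far)":((253,211),(204,273)),
"p1":((275,361),(277,354)),"p2":((270,397),(284,384)),"knob_base":((282,344),(274,319)),"knob_grip":((275,349),(270,316)),"car":((303,394),(311,360)),"petri":((252,311),(239,342))}
for k,(a,b) in pairs.items():
    x,e=tri([(sc,np.array(a,float)),(sd,np.array(b,float))]); print(k,np.round(x,4),np.round(e,1))
for n,c in(("scene",sc),("side",sd)):
    r.grab_frame(n)
    for t in("vial_a",):
        for d in r.trace(t,n):
            rr,cc=np.where(d["region"]); print(n,t,round(d["p"],2),rr.min(),rr.max(),cc.min(),cc.max(),np.round(d["point"]))
    # direct plane projections
    for k,v,z in(("vB",pairs["vialB(near)"],0),("vA",pairs["vialA(far)"],0),("p1",pairs["p1"],.025),("p2",pairs["p2"],.025)):
        print(n,k,np.round(onz(c,np.array(v[n=="side"],float),z),4))
s=r.sense();print(s["clock"]);print(np.round(r.camera_model("wrist")["T_tool_cam"],3),R.from_rotvec(s["eef_rot"]).as_matrix().round(3), r.camera_model("wrist")["K"])
E
```

```text
vialB(near) [ 0.4131  0.1895 -0.0025] [1.5 1.3]
vialA(far) [ 0.4273  0.3315 -0.009 ] [0.5 0.4]
p1 [0.5644 0.0361 0.0154] [1.7 1.6]
p2 [ 0.6145 -0.0068  0.0269] [0.4 0.4]
knob_base [0.4896 0.0095 0.0544] [0.7 0.7]
knob_grip [ 0.4808 -0.0102  0.0837] [0.9 0.9]
car [ 0.5604 -0.0475  0.002 ] [0.5 0.5]
petri [5.653e-01 1.747e-01 5.000e-04] [1.4 1.3]
scene vial_a 0.79 257 285 241 253 [270. 245.]
scene vial_a 0.65 228 255 203 217 [242. 213.]
scene vial_a 0.61 228 254 242 253 [243. 247.]
scene vial_a 0.57 248 278 200 215 [263. 208.]
scene vial_a 0.56 210 237 216 229 [224. 222.]
scene vB [0.4092 0.1824 0.    ]
scene vA [0.4195 0.318  0.    ]
scene p1 [0.5573 0.0316 0.025 ]
scene p2 [ 0.6173 -0.0043  0.025 ]
side vial_a 0.74 184 209 265 275 [196. 271.]
side vial_a 0.64 220 244 266 277 [231. 275.]
side vial_a 0.58 201 225 247 257 [217. 254.]
side vial_a 0.52 173 195 289 299 [184. 292.]
side vB [0.4134 0.191  0.    ]
side vA [0.4267 0.3207 0.    ]
side p1 [0.561  0.0214 0.025 ]
side p2 [ 0.6149 -0.0059  0.025 ]
1.4
[[ 0.001 -0.957 -0.291  0.074]
 [ 1.     0.001 -0.    -0.001]
 [ 0.    -0.291  0.957 -0.142]
 [ 0.     0.     0.     1.   ]] [[ 0.943  0.333 -0.   ]
 [ 0.333 -0.943  0.   ]
 [ 0.    -0.    -1.   ]] [[330.56241257   0.         322.22174117]
 [  0.         330.56241257 237.51113122]
 [  0.           0.           1.        ]]
```

Rough positions are plausible: vials at (0.41, 0.19) and (0.42, 0.32), disc axis near (0.565, -0.045). I'll move to look down on the carousel with the wrist camera.

Call:
{"fn": "arm_command", "kwargs": {
  "motion": [
    [0.46,-0.43,-0.03,0,0,0.34],
    [0.46,-0.43,-0.03,0,0,0.34],
    [0.46,-0.43,-0.03,0,0,0.34],
    [0.46,-0.43,-0.03,0,0,0.34],
    [0.46,-0.43,-0.03,0,0,0.34],
    [0.46,-0.43,-0.03,0,0,0.34],
    [0.46,-0.43,-0.03,0,0,0.34],
    [0.46,-0.43,-0.03,0,0,0.34],
    [0.46,-0.43,-0.03,0,0,0.34],
    [0.46,-0.43,-0.03,0,0,0.34],
    [0.46,-0.43,-0.03,0,0,0.34],
    [0.46,-0.43,-0.03,0,0,0.34]
  ],
  "jaw": 0.6
}}

```text
clock: 2.9
ee_pos: [0.4986, -0.0307, 0.2611]
eef_rot: [3.141, 0.001, -0.001]
ft_force: [0.0, -1.4, -1.5]
gripper_width: 0.6
gripper_force: 0.0
```

```bash
python3 - <<'E'
from h import *
import pickle
s=r.sense(); im=r.grab_frame("wrist"); save("w1.png",im); c=cam("wrist",s)
print(s["clock"],s["ee_pos"],s["eef_rot"],np.round(s["joint_positions"],2),np.abs(s["qd"]).max())
out={}
for t,z in(("pocket_1",.025),("knob_base",.061),("knob_grip",.077),("carousel",0)):
    out[t]=[(np.array(d["point"],float),d["p"]) for d in r.tip_of(t,"wrist")]
    print(t,[(np.round(p).tolist(),round(q,2),np.round(onz(c,p,z)[:2],4).tolist()) for p,q in out[t]])
pickle.dump((c,out),open("w1.pkl","wb"))
sc,sd=cam("scene"),cam("side")
for k,a,b in(("greenN",(250,248),(217,299)),("greenF",(234,226),(194,293)),("orange",(275,210),(220,254))):
    print(k,np.round(onz(sc,a,0)[:2],3),np.round(onz(sd,b,0)[:2],3))
E
```

```text
2.9 [ 0.49858646 -0.03067263  0.2611237 ] [ 3.14123202e+00  1.02702193e-03 -7.39047922e-04] [ 0.18  0.22 -0.28  1.81  0.07  1.12 -1.69] 0.02874762500486811
pocket_1 [([93.0, 297.0], 0.85, [0.6162, -0.0034]), ([153.0, 272.0], 0.67, [0.5551, 0.026])]
knob_base [([221.0, 296.0], 0.72, [0.486, -0.002])]
knob_grip [([225.0, 294.0], 0.56, [0.4859, -0.0018])]
carousel [([149.0, 332.0], 0.81, [0.5582, -0.0417])]
greenN [0.48  0.274] [0.481 0.262]
greenF [0.485 0.356] [0.478 0.355]
orange [0.374 0.256] [0.379 0.264]
```

View pics/w1.png

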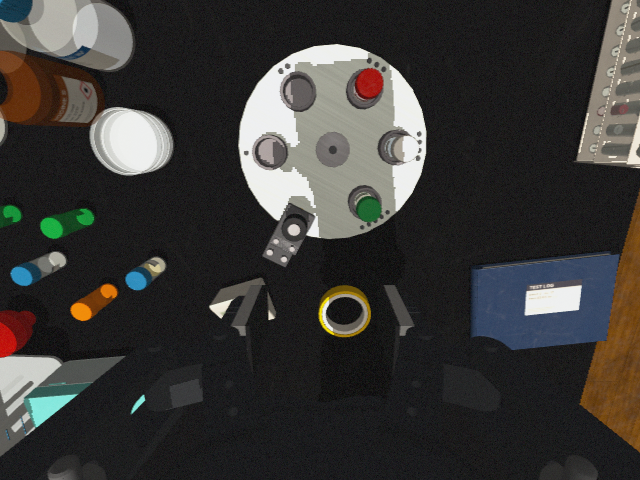

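The wrist view shows the one-dot cup at (152,270) next to the knob (230,293), and the two-dot cup at (93,297). The blue-capped vials are at (272,145) and (268,38), near the orange one (302,93) and the greens. Next I'll look at the vials from above.

Call:
{"fn": "arm_command", "kwargs": {
  "motion": [
    [-0.1,-0.28,0.06,0,0,0],
    [-0.1,-0.28,0.06,0,0,0],
    [-0.1,-0.28,0.06,0,0,0],
    [-0.1,-0.28,0.06,0,0,0],
    [-0.1,-0.28,0.06,0,0,0],
    [-0.1,-0.28,0.06,0,0,0],
    [-0.1,-0.28,0.06,0,0,0]
  ]
}}

```text
clock: 4.03
ee_pos: [0.3993, 0.2483, 0.2013]
eef_rot: [3.141, -0.002, 0.0]
ft_force: [0.5, -0.9, 0.6]
gripper_width: 0.597
gripper_force: 0.0
```

```bash
python3 - <<'E'
from h import *
import pickle
s=r.sense(); im=r.grab_frame("wrist"); save("w2.png",im); c=cam("wrist",s)
print(s["clock"],s["ee_pos"],s["eef_rot"],np.round(s["joint_positions"],2),np.abs(s["qd"]).max())
out={}
for t,z in(("vial_a",0),("petri_stack",0),("pocket_1",.025),("knob_base",.061)):
    out[t]=[(np.array(d["point"],float),d["p"]) for d in r.tip_of(t,"wrist")]
    print(t,[(np.round(p).tolist(),round(q,2),np.round(onz(c,p,z)[:2],4).tolist()) for p,q in out[t]])
pickle.dump((c,out),open("w2.pkl","wb"))
hsv=cv2.cvtColor(im,cv2.COLOR_RGB2HSV)
m=cv2.inRange(hsv,(95,120,60),(115,255,255)); n,l,st,ce=cv2.connectedComponentsWithStats(m)
for i in range(1,n):
    if st[i,4]>60: print("blue",st[i],np.round(ce[i][::-1],1),np.round(onz(c,ce[i][::-1],.052)[:2],4))
E
```

```text
4.025 [0.39926245 0.24830049 0.20126691] [ 3.14076837e+00 -1.99440899e-03  7.15961594e-05] [-0.28  0.26 -0.47  1.95  0.14  0.97 -2.39] 0.021152721765598622
vial_a [([138.0, 304.0], 0.92, [0.4719, 0.2672]), ([129.0, 216.0], 0.83, [0.4799, 0.3539]), ([191.0, 257.0], 0.81, [0.4191, 0.3164]), ([198.0, 380.0], 0.78, [0.4113, 0.1877]), ([236.0, 317.0], 0.68, [0.37, 0.2544])]
petri_stack []
pocket_1 [([37.0, 585.0], 0.87, [0.5538, 0.0257])]
knob_base [([122.0, 631.0], 0.86, [0.4837, -0.0007]), ([34.0, 584.0], 0.34, [0.5469, 0.0521])]
blue [234 184  31  30 690] [198.7 249. ] [0.4201 0.3138]
blue [377 191  29  29 654] [205.4 390.9] [0.414  0.1874]
```

View pics/w2.png

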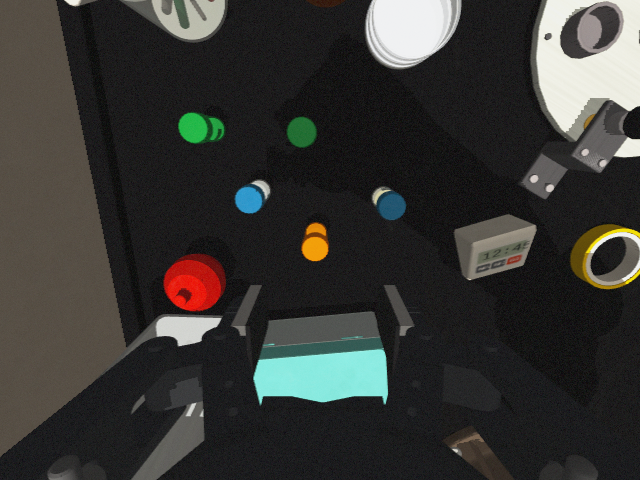

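The two blue caps are clear, at (199,249) and (205,391), well apart from the orange (240,315) and green look-alikes. I'll check heights by triangulating and fit the carousel.

```bash
python3 - <<'E'
from h import *
import pickle
from scipy.optimize import least_squares
c1,o1=pickle.load(open("w1.pkl","rb")); c2,o2=pickle.load(open("w2.pkl","rb")); sc,sd=cam("scene"),cam("side")
def caps(f):
    hsv=cv2.cvtColor(cv2.imread(f),cv2.COLOR_BGR2HSV); n,l,st,ce=cv2.connectedComponentsWithStats(cv2.inRange(hsv,(95,110,60),(115,255,255)))
    return [(ce[i][::-1],st[i,4]) for i in range(1,n) if st[i,4]>25]
C={f:caps("pics/%s.png"%f) for f in("w1","w2","scene","side")}
cams=dict(w1=c1,w2=c2,scene=sc,side=sd)
for nm,g in(("vA",(.42,.315,.046)),("vB",(.4135,.1875,.046))):
    ob=[]
    for f,c in cams.items():
        q=np.array(proj(c,g)); b=min(C[f],key=lambda x:np.hypot(*(x[0]-q)))
        print(nm,f,np.round(q,1),np.round(b[0],1),b[1])
        if np.hypot(*(b[0]-q))<12: ob.append((c,b[0]))
    print(nm,"cap centre",[np.round(v,4) for v in tri(ob)])
obs=[(c1,(93,297),"p2"),(c1,(153,272),"p1"),(c2,(37,585),"p1"),(c1,(221,296),"k"),(c2,(122,631),"k"),(c1,(149,332),"c"),
 (sc,(275,361),"p1"),(sc,(270,397),"p2"),(sd,(277,354),"p1"),(sd,(284,384),"p2"),(sc,(282,344),"k"),(sd,(274,319),"k")]
def pts(x):
    a=x[2]; u=lambda t:np.array([np.cos(t),np.sin(t)])
    z=x[3]; return dict(c=[x[0],x[1],0],p1=[*(x[:2]+.068*u(a-np.pi/3)),.025+z],p2=[*(x[:2]+.068*u(a-2*np.pi/3)),.025+z],k=[*(x[:2]+.085*u(a)),.061+z])
def fit(O):
    f=lambda x:np.concatenate([np.array(proj(c,pts(x)[k]))-rc for c,rc,k in O])
    return least_squares(f,[.56,-.042,2.6,0],loss="soft_l1")
for O in(obs,obs[:6]):
    s=fit(O); print(np.round(s.x,4),{k:np.round(v,4).tolist() for k,v in pts(s.x).items()}); print(np.round(s.fun.reshape(-1,2),1).tolist())
E
```

```text
vA w1 [272.4  26.2] [274.   25.1] 547
vA w2 [197.6 249.1] [198.7 249.1] 693
vA scene [234.3 209.7] [233.1 209.3] 129
vA side [189.3 269.5] [187.7 269.7] 88
vA cap centre [array([0.4197, 0.3143, 0.0498]), array([1.0137, 0.0321, 0.3414, 0.5608])]
vB w1 [277.7 136.5] [278.6 137.8] 468
vB w2 [204.6 389.4] [205.4 390.9] 654
vB scene [261.9 246.4] [262.3 246.3] 155
vB side [223.2 271.3] [223.  271.3] 105
vB cap centre [array([0.4128, 0.1862, 0.0466]), array([0.4675, 0.1513, 0.3478, 0.435 ])]
[ 0.5585 -0.0411  2.6551  0.    ] {'c': [0.5585, -0.0411, 0.0], 'p1': [0.556, 0.0269, 0.025], 'p2': [0.6161, -0.0049, 0.025], 'k': [0.4834, -0.0013, 0.061]}
[[-0.0, 1.5], [-1.2, -1.2], [-2.9, -1.1], [2.5, -0.8], [0.9, 0.9], [-0.3, -0.4], [1.4, 1.4], [0.4, -0.2], [-1.7, -3.0], [-0.4, 0.5], [1.8, 2.3], [0.9, -2.4]]
[ 5.5900e-01 -4.1400e-02  2.6687e+00 -1.9000e-03] {'c': [0.559, -0.0414, 0.0], 'p1': [0.5555, 0.0265, 0.0231], 'p2': [0.616, -0.0044, 0.0231], 'k': [0.4833, -0.0027, 0.0591]}
[[0.3, 1.2], [-0.9, -0.6], [-1.6, -2.5], [2.1, 0.6], [1.2, 0.4], [-0.6, -0.2]]
```

Everything agrees with the text: the near vial is 52 mm (cap centre z = 0.047) and the far one is 55 mm (0.050). The pockets and knob fit the carousel model to about 1–2 mm. I'll take the near vial first.

Call:
{"fn": "arm_command", "kwargs": {
  "motion": [
    [0.0135,0.062,0.05,0,0,0],
    [0.0135,0.062,0.08,0,0,0],
    [0.0135,0.062,0.12,0,0,0],
    [0.0135,0.062,0.15,0,0,0],
    [0.0135,0.062,0.174,0,0,0],
    [0.0135,0.062,0.174,0,0,0],
    [0.0135,0.062,0.174,0,0,0]
  ]
}}

```text
clock: 5.15
ee_pos: [0.4129, 0.1875, 0.0281]
eef_rot: [-3.141, 0.001, -0.001]
ft_force: [-0.2, -0.0, 0.5]
gripper_width: 0.598
gripper_force: 0.0
```

Call:
{"fn": "arm_command", "kwargs": {
  "motion": [
    [0,0,0,0,0,0],
    [0,0,0,0,0,0],
    [0,0,0,0,0,0],
    [0,0,0,0,0,0]
  ],
  "jaw": 0.1,
  "grip_force": 25
}}

```text
clock: 5.65
ee_pos: [0.413, 0.1876, 0.0282]
eef_rot: [-3.141, 0.001, -0.003]
ft_force: [-0.8, -0.2, 7.3]
gripper_width: 0.285
gripper_force: 24.3
```

Call:
{"fn": "arm_command", "kwargs": {
  "motion": [
    [0,0,-0.045,0,0,0],
    [0,0,-0.09,0,0,0],
    [0.04,0.045,-0.09,0,0,0],
    [0.08,0.09,-0.09,0,0,0],
    [0.115,0.13,-0.09,0,0,0],
    [0.1427,0.161,-0.075,0,0,0],
    [0.1427,0.161,-0.05,0,0,0],
    [0.1427,0.161,-0.05,0,0,0],
    [0.1427,0.161,-0.05,0,0,0]
  ]
}}

```text
clock: 6.78
ee_pos: [0.555, 0.0272, 0.0782]
eef_rot: [-3.141, -0.001, -0.001]
ft_force: [-0.2, 0.6, -0.1]
gripper_width: 0.289
gripper_force: 24.7
```

```bash
python3 - <<'E'
from h import *
s=r.sense(); print(s["clock"],s["ee_pos"],s["gripper_width"],s["ft_force"])
a=r.grab_frame("wrist"); c=cam("wrist",s); g=[]
for t in("pocket_1","knob_base"):
  print(t,[(np.round(d["point"]).tolist(),round(d["p"],2),np.round(onz(c,d["point"],.025 if t[0]=="p" else .061)[:2],4).tolist()) for d in r.tip_of(t,"wrist")])
for n in("scene","side"):
    im=r.grab_frame(n); g.append(cv2.resize(im[215:335,310:430],(400,400),interpolation=cv2.INTER_CUBIC))
    cc=cam(n); print(n,"expect p1 floor,rim",np.round(proj(cc,(.5557,.0267,.025))),np.round(proj(cc,(.5557,.0267,.043))))
g=np.hstack(g)
save("hov1.png",g); save("w3.png",a)
E
```

```text
6.775 [0.55495099 0.02716426 0.0781603 ] 0.28915190046682193 [-0.17664918  0.61420846 -0.05020354]
pocket_1 [([159.0, 378.0], 0.9, [0.6164, -0.0043]), ([260.0, 326.0], 0.58, [0.5541, 0.0252])]
knob_base [([392.0, 373.0], 0.39, [0.4852, -0.0023])]
scene expect p1 floor,rim [276. 362.] [269. 363.]
side expect p1 floor,rim [275. 351.] [269. 351.]
```

View pics/hov1.png

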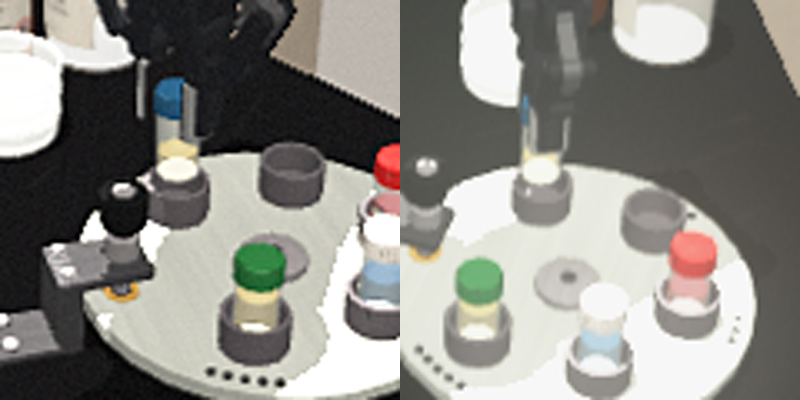

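View pics/w3.png

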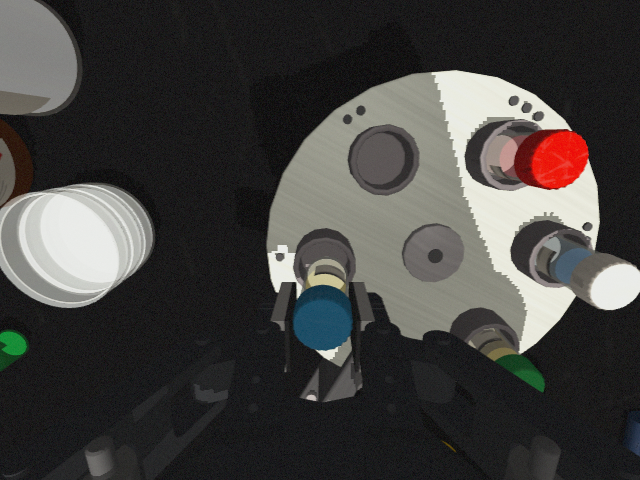

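The hover views show the vial upright, directly above the one-dot cup in both fixed views and the wrist view (cup at 260,324; cap at 317,322). I'll lower it and release.

Call:
{"fn": "arm_command", "kwargs": {
  "motion": [
    [0.0005,0.0005,0.008,0,0,0],
    [0.0005,0.0005,0.016,0,0,0],
    [0.0005,0.0005,0.022,0,0,0],
    [0.0005,0.0005,0.0245,0,0,0],
    [0.0005,0.0005,0.0245,0,0,0]
  ]
}}

```text
clock: 7.65
ee_pos: [0.556, 0.026, 0.0533]
eef_rot: [3.142, -0.0, 0.002]
ft_force: [-1.5, -0.0, 7.3]
gripper_width: 0.289
gripper_force: 25.2
```

Call:
{"fn": "arm_command", "kwargs": {
  "motion": [
    [0,0,0,0,0,0],
    [0,0,0,0,0,0],
    [0,0,0,0,0,0],
    [0,0,-0.02,0,0,0],
    [0,0,-0.06,0,0,0],
    [0,0,-0.12,0,0,0],
    [0,0,-0.12,0,0,0],
    [0,0,-0.12,0,0,0]
  ],
  "jaw": 0.5
}}

```text
clock: 8.65
ee_pos: [0.5552, 0.0257, 0.1726]
eef_rot: [3.141, -0.001, -0.0]
ft_force: [0.7, -0.5, -0.6]
gripper_width: 0.499
gripper_force: 0.0
```

```bash
python3 - <<'E'
from h import *
s=r.sense(); print(s["clock"],s["ee_pos"],s["gripper_width"],s["ft_force"])
ob=[]
for n in("wrist","scene","side"):
    im=r.grab_frame(n); c=cam(n,s); save("p1_%s.png"%n,im)
    hsv=cv2.cvtColor(im,cv2.COLOR_RGB2HSV); k,l,st,ce=cv2.connectedComponentsWithStats(cv2.inRange(hsv,(95,110,60),(115,255,255)))
    q=np.array(proj(c,(.5557,.0267,.071)))
    b=[(np.round(ce[i][::-1],1).tolist(),int(st[i,4])) for i in range(1,k) if st[i,4]>25 and np.hypot(*(ce[i][::-1]-q))<30]
    print(n,np.round(q,1),b)
    if b: ob.append((c,np.array(b[0][0])))
print(tri(ob))
E
```

```text
8.65 [0.55516234 0.02569179 0.17259955] 0.4986478186457323 [ 0.72434358 -0.49334441 -0.57881079]
wrist [235.9 321.6] [([236.0, 324.0], 882)]
scene [255.8 363.3] [([256.4, 363.5], 158)]
side [257.8 351.9] []
(array([0.5552279 , 0.0251736 , 0.07054752]), [np.float64(0.5126856442902038), np.float64(0.22066287573489568)])
```

The first vial is seated: cap centre at (0.555, 0.025, 0.0705), expected z 0.071. Next, the far vial.

Call:
{"fn": "arm_command", "kwargs": {
  "motion": [
    [-0.0271,-0.0577,0,0,0,0],
    [-0.0542,-0.1154,0,0,0,0],
    [-0.0813,-0.1731,0,0,0,0],
    [-0.1084,-0.2308,0.02,0,0,0],
    [-0.1355,-0.2886,0.05,0,0,0],
    [-0.1355,-0.2886,0.07,0,0,0],
    [-0.1355,-0.2886,0.1,0,0,0],
    [-0.1355,-0.2886,0.125,0,0,0],
    [-0.1355,-0.2886,0.1435,0,0,0],
    [-0.1355,-0.2886,0.1435,0,0,0],
    [-0.1355,-0.2886,0.1435,0,0,0]
  ],
  "jaw": 0.6
}}

```text
clock: 10.18
ee_pos: [0.4199, 0.3146, 0.0294]
eef_rot: [3.141, -0.0, -0.001]
ft_force: [0.4, -0.6, 0.4]
gripper_width: 0.602
gripper_force: 0.0
```

Call:
{"fn": "arm_command", "kwargs": {
  "motion": [
    [0,0,0,0,0,0],
    [0,0,0,0,0,0],
    [0,0,0,0,0,0],
    [0,0,0,0,0,0]
  ],
  "jaw": 0.1
}}

```text
clock: 10.68
ee_pos: [0.4205, 0.3148, 0.03]
eef_rot: [-3.141, 0.001, -0.002]
ft_force: [-0.5, -1.5, 5.8]
gripper_width: 0.288
gripper_force: 24.6
```

Call:
{"fn": "arm_command", "kwargs": {
  "motion": [
    [0,0,-0.05,0,0,0],
    [0,0,-0.11,0,0,0],
    [0.0285,0.046,-0.12,0,0,0],
    [0.057,0.093,-0.12,0,0,0.05],
    [0.085,0.139,-0.12,0,0,0.15],
    [0.113,0.185,-0.12,0,0,0.25],
    [0.141,0.231,-0.12,0,0,0.35],
    [0.169,0.277,-0.12,0,0,0.35],
    [0.1955,0.3195,-0.11,0,0,0.35],
    [0.1955,0.3195,-0.06,0,0,0.35],
    [0.1955,0.3195,-0.06,0,0,0.35],
    [0.1955,0.3195,-0.06,0,0,0.35]
  ]
}}

```text
clock: 12.18
ee_pos: [0.6156, -0.0039, 0.0905]
eef_rot: [-3.093, 0.545, -0.001]
ft_force: [-0.1, 0.5, 0.6]
gripper_width: 0.284
gripper_force: 24.7
```

```bash
python3 - <<'E'
from h import *
s=r.sense(); print(s["clock"],s["ee_pos"],s["gripper_width"],s["ft_force"])
a=r.grab_frame("wrist"); c=cam("wrist",s); g=[]
print([(np.round(d["point"]).tolist(),round(d["p"],2),np.round(onz(c,d["point"],.025)[:2],4).tolist()) for d in r.tip_of("pocket_2","wrist")])
for n in("scene","side"):
    im=r.grab_frame(n); g.append(cv2.resize(im[215:335,310:430],(400,400),interpolation=cv2.INTER_CUBIC))
save("hov2.png",np.vstack([np.hstack(g)])); save("w4.png",a)
E
```

```text
12.175 [ 0.61563831 -0.00386498  0.09053825] 0.2836801783540413 [-0.10531618  0.51371594  0.5871264 ]
[([249.0, 321.0], 0.59, [0.6178, -0.0037])]
```

View pics/hov2.png

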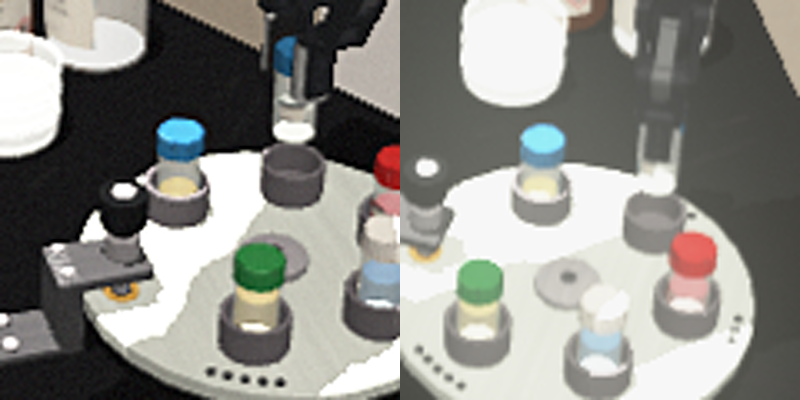

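The first vial stands upright in cup 1, and the second hovers directly above cup 2 in both views. I'll lower and release it.

Call:
{"fn": "arm_command", "kwargs": {
  "motion": [
    [0,0,0.01,0,0,0],
    [0,0,0.02,0,0,0],
    [0,0,0.028,0,0,0],
    [0,0,0.033,0,0,0],
    [0,0,0.0355,0,0,0],
    [0,0,0.0355,0,0,0]
  ]
}}

```text
clock: 13.12
ee_pos: [0.6163, -0.0053, 0.055]
eef_rot: [3.093, -0.548, 0.003]
ft_force: [-2.1, -1.0, 11.4]
gripper_width: 0.29
gripper_force: 25.6
```

Call:
{"fn": "arm_command", "kwargs": {
  "motion": [
    [0,0,0,0,0,0],
    [0,0,0,0,0,0],
    [0,0,0,0,0,0],
    [0,0,-0.02,0,0,0],
    [0,0,-0.06,0,0,0],
    [0,0,-0.12,0,0,0],
    [0,0,-0.12,0,0,0],
    [0,0,-0.12,0,0,0]
  ],
  "jaw": 0.45
}}

```text
clock: 14.12
ee_pos: [0.6152, -0.0051, 0.1736]
eef_rot: [3.093, -0.548, 0.0]
ft_force: [-0.4, 0.3, -0.7]
gripper_width: 0.448
gripper_force: 0.0
```

```bash
python3 - <<'E'
from h import *
s=r.sense(); print(s["clock"],s["ee_pos"],s["eef_rot"],s["gripper_width"],np.round(s["joint_positions"],2))
O={}
for n in("wrist","scene","side"):
    im=r.grab_frame(n); c=cam(n,s); save("p2_%s.png"%n,im)
    hsv=cv2.cvtColor(im,cv2.COLOR_RGB2HSV); k,l,st,ce=cv2.connectedComponentsWithStats(cv2.inRange(hsv,(90,100,60),(115,255,255)))
    for nm,p in(("v1",(.5552,.025,.071)),("v2",(.616,-.0047,.074))):
        q=np.array(proj(c,p)); b=[ce[i][::-1] for i in range(1,k) if st[i,4]>25 and np.hypot(*(ce[i][::-1]-q))<15]
        if b: O.setdefault(nm,[]).append((c,b[0]))
for k,v in O.items(): print(k,len(v),tri(v))
E
```

```text
14.125 [ 0.61524672 -0.00511865  0.17360744] [ 3.09332446e+00 -5.47508685e-01  1.50362823e-04] 0.4481531050431996 [ 0.12  0.49 -0.29  1.65  0.16  1.02 -2.14]
v1 3 (array([0.55603138, 0.02545598, 0.07234782]), [np.float64(1.5077048211063486), np.float64(0.9942551705492367), np.float64(1.2711592486884506)])
v2 3 (array([ 0.61526807, -0.00507342,  0.07519685]), [np.float64(1.0546786180574705), np.float64(1.0831570908065897), np.float64(1.244204670568703)])
```

Both vials are seated. I'll hover over the knob and refine its position.

Call:
{"fn": "arm_command", "kwargs": {
  "motion": [
    [-0.04,0.013,0,0,0,0],
    [-0.085,0.028,0,0,0,0],
    [-0.125,0.042,0,0,0,0],
    [-0.125,0.042,0.04,0,0,0],
    [-0.125,0.042,0.04,0,0,0],
    [-0.125,0.042,0.04,0,0,0]
  ],
  "jaw": 0.6
}}

```text
clock: 15.02
ee_pos: [0.4841, -0.0014, 0.1341]
eef_rot: [-3.093, 0.547, 0.001]
ft_force: [0.0, 0.5, 1.5]
gripper_width: 0.598
gripper_force: 0.0
```

```bash
python3 - <<'E'
from h import *
s=r.sense(); print(s["clock"],s["ee_pos"],s["eef_rot"],s["gripper_width"])
O=[]
for n in("wrist","scene","side"):
    im=r.grab_frame(n); c=cam(n,s); save("k_%s.png"%n,im)
    for t,z in(("knob_base",.061),("knob_grip",.077)):
        d=r.tip_of(t,n); print(n,t,[(np.round(e["point"]).tolist(),round(e["p"],2),np.round(onz(c,e["point"],z)[:2],4).tolist()) for e in d[:2]])
im=cv2.imread("pics/k_wrist.png"); c=cam("wrist",s)
for p in((.4835,-.002,.086),(.4835,-.002,.061)): 
    q=proj(c,p); print(q); cv2.circle(im,(round(q[1]),round(q[0])),3,(0,0,255),-1)
cv2.imwrite("pics/k_mark.png",im)
E
```

```text
15.025 [ 0.48408596 -0.0014131   0.13410147] [-3.09341519e+00  5.47182837e-01  8.64076538e-04] 0.5977534224141707
wrist knob_base [([247.0, 321.0], 0.61, [0.4855, -0.0005])]
wrist knob_grip [([256.0, 324.0], 0.78, [0.4838, -0.0024]), ([206.0, 92.0], 0.65, [0.5631, 0.1202])]
scene knob_base [([281.0, 346.0], 0.74, [0.489, 0.0045])]
scene knob_grip [([277.0, 346.0], 0.52, [0.4805, -0.0019])]
side knob_base [([275.0, 318.0], 0.47, [0.4867, -0.003])]
side knob_grip [([268.0, 318.0], 0.45, [0.4863, -0.0005])]
(np.float64(261.8892442199685), np.float64(323.78808482514086))
(np.float64(248.70879279667682), np.float64(323.6364083952187))
```

View pics/k_mark.png

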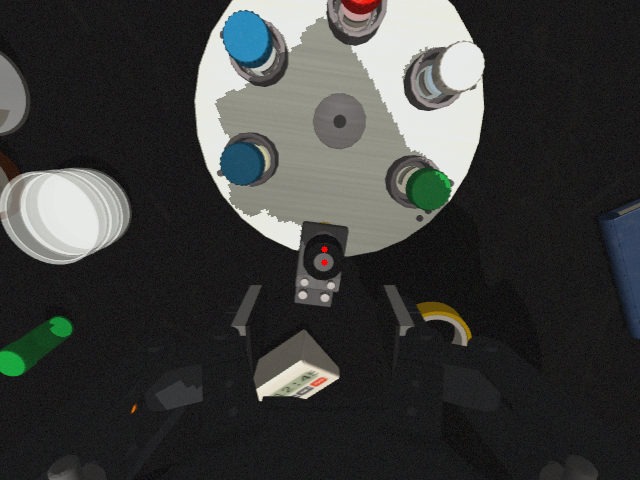

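The knob's top at (262,324) coincides with my predicted mark, so it's centred between the fingers, and both vials are upright in their cups. I'll descend and grip.

Call:
{"fn": "arm_command", "kwargs": {
  "motion": [
    [0,0,0.03,0,0,0],
    [0,0,0.055,0,0,0],
    [0,0,0.075,0,0,0],
    [0,0,0.075,0,0,0],
    [0,0,0.075,0,0,0]
  ]
}}

```text
clock: 16.1
ee_pos: [0.484, -0.0015, 0.0595]
eef_rot: [-3.093, 0.547, -0.001]
ft_force: [0.4, 0.2, 0.5]
gripper_width: 0.601
gripper_force: 0.0
```

Call:
{"fn": "arm_command", "kwargs": {
  "motion": [
    [0,0,0,0,0,0],
    [0,0,0,0,0,0],
    [0,0,0,0,0,0],
    [0,0,0,0,0,0]
  ],
  "jaw": 0.1,
  "grip_force": 80
}}

```text
clock: 16.6
ee_pos: [0.4841, -0.0019, 0.0599]
eef_rot: [3.093, -0.548, 0.002]
ft_force: [-3.2, -1.0, 9.4]
gripper_width: 0.274
gripper_force: 77.9
```

Call:
{"fn": "arm_command", "kwargs": {
  "motion": [
    [0,0,-0.004,0,0,0],
    [0,0,-0.008,0,0,0],
    [0,0,-0.012,0,0,0],
    [0,0,-0.015,0,0,0],
    [0,0,-0.016,0,0,0],
    [0,0,-0.016,0,0,0]
  ]
}}

```text
clock: 17.35
ee_pos: [0.4839, -0.0019, 0.0748]
eef_rot: [3.093, -0.548, 0.001]
ft_force: [5.1, -2.3, -11.0]
gripper_width: 0.275
gripper_force: 78.8
```

Call:
{"fn": "arm_command", "kwargs": {
  "motion": [
    [0,0,-0.001,0,0,0],
    [0,0,-0.0015,0,0,0],
    [0,0,-0.0015,0,0,0],
    [0,0,-0.0015,0,0,0],
    [0,0,-0.0015,0,0,0]
  ]
}}

```text
clock: 17.98
ee_pos: [0.4838, -0.0019, 0.0753]
eef_rot: [-3.093, 0.548, 0.0]
ft_force: [9.7, -1.7, -25.8]
gripper_width: 0.274
gripper_force: 80.1
```

```bash
python3 - <<'E'
from h import *
s=r.sense(); print(s["clock"],s["ee_pos"],s["gripper_width"],s["ft_force"],s["gripper_force"])
g=[]
for n in("scene","side"):
    im=r.grab_frame(n); g.append(cv2.resize(im[215:335,310:430],(400,400),interpolation=cv2.INTER_CUBIC))
save("fin.png",np.hstack(g))
E
```

```text
17.975 [ 0.48380005 -0.00186164  0.07527209] 0.273603929662474 [  9.68109493  -1.71241751 -25.75374404] 80.0793465069006
```

View pics/fin.png

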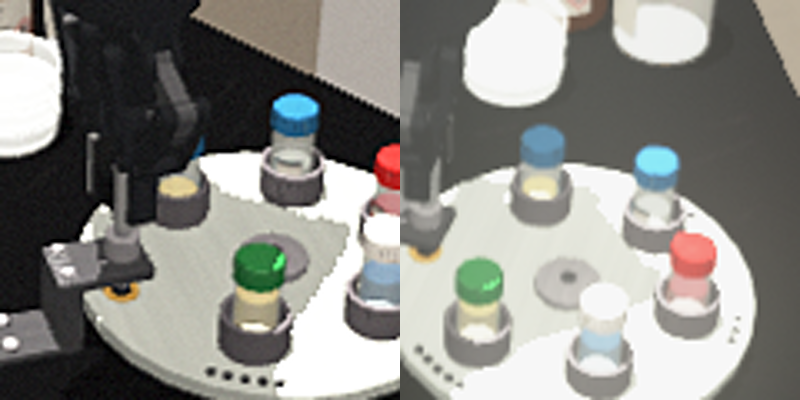

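The pin is at its stop: lift is 15.4 mm and the force jumped from 11 to 26 N, with the grip steady at 80 N. Both blue-capped vials stand upright in cups 1 and 2. Handing in.

```bash
python3 -c "
from station import r
print(r.sign_off())"
```

```text
the job is handed in; nothing more can be done
None
```

Both vials stand in cups 1 and 2, the gripper is still holding the index pin pulled up against its stop, and I handed the job in at about 18 s; no verdict came back.

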